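# Unload three finished tubes from the rocking mixer

## Robot

A 6-joint arm with a two-finger parallel gripper is mounted at the origin on a cart in front of the work surface, level with it; the furniture and walls round the work are solid. World frame = base frame: x ahead of the robot, y to its left, z up, the work surface at z = 0. Lengths are in m, angles in rad, forces in N, time in s.
With the tool pointing down it reaches from about 0.35 to 0.775 m from the base axis. Payload 7.3 kg.
Tool frame: the origin (TCP) lies between the finger pads, 19 mm behind the fingertips; this is the grasp point; z points along the fingers, y is the line along which they close (so a half turn about z gives the same grasp; the last joint's range is limited). The gripper opens to 92 mm and grips with 3 to 60 N. Pads are 19 mm wide; open, the fingers measure 130 mm over their backs; the gripper's body (75 mm by 190 mm) begins 47 mm behind the grasp point.
Start: joints at [1.056, 0.342, 1.524, -0, 1.275, -0.146], TCP at [0.189, 0.49, 0.246] pointing down, gripper open.
Joint ranges: [-2.53, 2.53], [-0.77, 2.02], [0.04, 2.7], [-1, 4.14], [0.28, 2.66], [-3.11, 3.11]. Speed limits (rad/s): [2.57, 2.57, 3.14, 3.14, 3.14, 3.14].

## Interface

Orientations are given as [roll, pitch, yaw] about the fixed x, y, z axes, in that order (R = Rz(yaw) Ry(pitch) Rx(roll)).
In Python, from cell import readout, cams, ticket gives the robot as it stands. The module is installed in compiled form; this text tells all that it offers.
- The arm moves only by the tool jog_arm, never from a script. Its argument "plan" is a list of rows, each a list of 5 numbers: the shift along the world's x, y, z each as a share of 0.08 m, from -1 to 1, then the turn about the world's z as a share of 90 degrees, from -1 to 1, then the opening, from -1 (shut) to 1 (fully open). A call has 1 to 12 rows; each row is the pose to reach, as a shift and turn from the pose commanded when the call began; what a row does not reach only later rows make up. A row lasts 1/10 s, in which the tool goes at most 50 mm and 8.59 degrees, less where a joint would pass 70% of its speed; a pose out of reach is approached as far as the arm can. A call with a number of a shift or a turn outside -1 to 1 is refused whole. A call with a gripper value outside its range is refused whole. The fingers move at their own pace and stop on an object; "squeeze" is the grip in N (left out, the last holds). Time passes only in rows, so rows that repeat a pose let the fingers close. It gives the time, the measured TCP pose, the force, the opening and the grip force at its end, in the units of the state.
- readout.observe(): the state, without advancing time (a new reading comes with each control period).
- cams.read_camera(name): name is "scene" or "side" or "wrist"; returns the picture (480x640x3 uint8, blue, green, red); there is no depth.
- cams.calibration(name): a dict with "K" (3x3 intrinsics, pixels), "world_from_camera" (4x4, takes a point from camera to world coordinates). Camera axes: x right, y down, z forward; pixel columns grow to the right and rows downward; lengths in m; the calibration is good to about 2 mm. A picture is of the moment at which its call begins: read the wrist's pose just before it. calibration takes no time and is no camera call; for the wrist camera it gives the pose at the moment of the call.
- ticket.hand_in(): hands the job in; it is judged then, once.
The state is a dict: "time": time; "qpos": joint angles; "qvel": joint speeds; "joint_efforts": joint torques, N m; "tool_pos": TCP position; "tool_rot": TCP orientation; "contact_force": force on the tool from outside, world axes, zero at the start; "torque": the same for the moment, N m; "opening": finger opening in m; "grip_force": force on a finger pad.
Only numpy, scipy, OpenCV 4.12 (cv2) and the standard library are available. Lean on these libraries where they do the work, as an engineer would, in place of code of your own. Each camera call takes 0.05 s, during which the arm holds its last target. There are 200 camera calls.

## Task

Three of the four tubes on the rocking mixer are done. Swing the sprung hold-down bail up until it stays open by itself, lay the orange-, blue- and green-capped tubes flat in the tube rests of their own colours on the tray, and then swing the bail shut again over the black-capped tube, which stays in its lane.

Things in the scene. Friction and masses are not known exactly. Their poses are not given: they have to be found in the camera images.
- tube_orange: 15 ml conical tube lying down, translucent white, orange screw cap; 113 mm long, 22 mm across, 13 to 26 g; behaves like a box 22 x 112 x 21 mm. Origin: under its middle, on the face it lies on; y runs along the tube, away from the cap, z up. Grip across the middle, TCP about 24 mm above the origin (tips just clear of the floor)
- tube_blue: 15 ml conical tube lying down, translucent white, blue screw cap; 113 mm long, 22 mm across, 13 to 26 g; behaves like a box 22 x 112 x 21 mm. Origin: under its middle, on the face it lies on; y runs along the tube, away from the cap, z up. Grip across the middle, TCP about 24 mm above the origin (tips just clear of the floor)
- tube_green: 15 ml conical tube lying down, translucent white, green screw cap; 113 mm long, 22 mm across, 13 to 26 g; behaves like a box 22 x 112 x 21 mm. Origin: under its middle, on the face it lies on; y runs along the tube, away from the cap, z up. Grip across the middle, TCP about 24 mm above the origin (tips just clear of the floor)
- tube_black: 15 ml conical tube lying down, translucent white, black screw cap; 113 mm long, 22 mm across, 13 to 26 g; behaves like a box 22 x 112 x 21 mm. Origin: under its middle, on the face it lies on; y runs along the tube, away from the cap, z up. Grip across the middle, TCP about 24 mm above the origin (tips just clear of the floor)
- rest_orange: orange plastic tube rest, 138 x 46 mm, fixed, in a steel tray (lip 14 mm); rests are about 66 mm apart. Origin: middle of its underside; x along it, z up. A tube in it lies along x, origin at (0, 0, 10 mm). Outward leaning cheeks at x = +-38 mm (14 mm high, 26 mm apart at the floor, 36 at the top), end ledges 8 mm high at x = +-64 mm; beside the tube's middle the fingers have free room
- rest_blue: blue plastic tube rest, 138 x 46 mm, fixed, in a steel tray (lip 14 mm); rests are about 66 mm apart. Origin: middle of its underside; x along it, z up. A tube in it lies along x, origin at (0, 0, 10 mm). Outward leaning cheeks at x = +-38 mm (14 mm high, 26 mm apart at the floor, 36 at the top), end ledges 8 mm high at x = +-64 mm; beside the tube's middle the fingers have free room
- rest_green: green plastic tube rest, 138 x 46 mm, fixed, in a steel tray (lip 14 mm); rests are about 66 mm apart. Origin: middle of its underside; x along it, z up. A tube in it lies along x, origin at (0, 0, 10 mm). Outward leaning cheeks at x = +-38 mm (14 mm high, 26 mm apart at the floor, 36 at the top), end ledges 8 mm high at x = +-64 mm; beside the tube's middle the fingers have free room
- rocker: rocking mixer, white housing, grey platform 156 x 226 mm, fixed. Origin: middle of its underside; x to its back (control panel at the front, -x), y to its left, z up. Platform top at z = 70 mm; four lanes along x at y = -75, -25, 25, 75 mm, with cheeks and ledges like the rests'; a tube in a lane has its origin at z = 70 mm, cap to the front
- bail (a joint): sprung U-shaped steel rod over the four tubes, hinged about the line x = 72, z = 100 mm (along y) of the rocker's frame. rad: 0 = shut (level, pointing to -x), grows as it swings up and back, 1.9 = fully open (leaning back). Lifting takes about 3 N; past about 1 rad it snaps by itself to 1.9 and stays; pulled forward below about 0.9 rad it snaps shut by itself
- bail_grip (a point): middle of the red round grip sleeve (13 mm thick, 70 mm long along the rocker's y) on the bail's front rod, 154 mm from the hinge line: in the rocker's frame at x = 72 - 154 cos(bail), y = 0, z = 100 + 154 sin(bail) mm. Pinch it from above, fingers to its front and back; it turns between the pads as the bail swings

How it is judged:
By the outcome, as a careful person would: the job done as asked, in the order asked, and still so for the second after the job is handed in, with the robot touching nothing.
It also fails if it takes over 136 s, if anything falls off the work surface, if the arm or the gripper's body presses on something with over 40 N, if the wrist force passes 120 N, or if a joint passes its speed limit or range.

## Working session

There is one attempt and no reset: what is moved stays moved. The work goes in short steps, Python scripts to look and compute and a tool call to move; the robot and the scene stay as the last step left them, time stands still between calls to the robot, and variables do not carry over. Pictures are saved under pics/ and viewed, at most 14 in all, crops included, and the job is handed in when it is done.

Besides the shell and the picture viewer there is one more tool, called after "Call:" as name(argument=value, ...), one argument or row to a line, values as JSON. jog_arm: Moves the arm, as the interface text tells. Shift numbers are shares of 0.08 m and turn numbers shares of 90 degrees, none past 1 either way. Its arguments: {"type":"object","properties":{"plan":{"type":"array"},"squeeze":{"type":"number"}},"required":["plan"]}

```bash
mkdir -p pics; python3 - <<'E'
from cell import readout, cams
import cv2
s=readout.observe();print(s)
for n in("scene","side"):
    im=cams.read_camera(n);cv2.imwrite(f"pics/{n}0.png",im);c=cams.calibration(n);print(n,c["K"],c["world_from_camera"])
E
```

```text
{'time': 0.0, 'qpos': array([ 1.05600969e+00,  3.42710241e-01,  1.52500854e+00,  2.64410791e-06,
        1.27538986e+00, -1.46017955e-01]), 'qvel': array([-4.56350213e-04,  3.85248863e-04,  2.56940166e-03, -1.93588481e-03,
        4.46412527e-04,  8.68703060e-05]), 'joint_efforts': array([-1.77945174e-03, -4.31232190e+01, -2.44211984e+01,  7.16698333e-02,
        5.59657509e-02, -1.19008469e-04]), 'tool_pos': array([0.18904718, 0.48938239, 0.24485438]), 'tool_rot': array([-3.14009317e+00, -2.23077222e-04,  2.77282304e+00]), 'contact_force': array([ 0.43276382,  0.20283382, -0.39305   ]), 'torque': array([ 0.0015692 ,  0.03175561, -0.01531207]), 'grip_force': 0.0, 'opening': 0.09194497087404283}
scene [[483.408183     0.         310.64741039]
 [  0.         483.408183   239.73476043]
 [  0.           0.           1.        ]] [[ 7.95785301e-01 -2.61568413e-01  5.46175539e-01  4.92430775e-02]
 [-6.05578607e-01 -3.44546560e-01  7.17329923e-01 -5.45260206e-01]
 [ 5.52053751e-04 -9.01592831e-01 -4.32585324e-01  4.62820766e-01]
 [ 0.00000000e+00  0.00000000e+00  0.00000000e+00  1.00000000e+00]]
side [[586.16917057   0.         319.05734528]
 [  0.         586.16917057 246.69669643]
 [  0.           0.           1.        ]] [[ 0.48829398  0.534315   -0.68998295  1.17497469]
 [ 0.87260394 -0.309325    0.37799524 -0.28991598]
 [-0.01146045 -0.78665464 -0.61728691  0.67510845]
 [ 0.          0.          0.          1.        ]]
```

View pics/scene0.png

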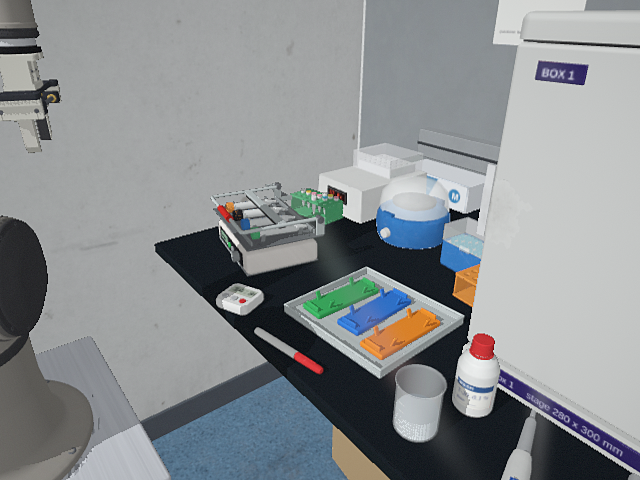

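View pics/side0.png

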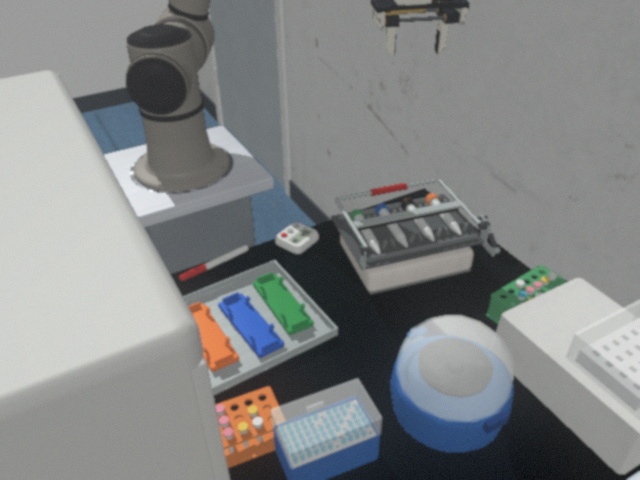

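The scene picture shows the rocker at about (265,230) with the red grip at (222,213) and the tray with green, blue and orange rests at (340,297), (375,311) and (400,333). The side picture has the grip at (389,188).

```bash
cat > h.py <<'E'
import cv2, numpy as np
from cell import readout, cams
HUE={'red':((0,3),(172,180)),'orange':((5,17),),'green':((45,85),),'blue':((105,125),)}
def mask(im,col,S=110,V=50):
    h=cv2.cvtColor(im,cv2.COLOR_BGR2HSV); m=np.zeros(im.shape[:2],np.uint8)
    for a,b in HUE[col]: m|=cv2.inRange(h,(a,S,V),(b,255,255))
    return m
def blobs(m,box=None,amin=15):
    m=m.copy()
    if box: z=np.zeros_like(m);x0,y0,x1,y1=box;z[y0:y1,x0:x1]=m[y0:y1,x0:x1];m=z
    cs,_=cv2.findContours(m,cv2.RETR_EXTERNAL,cv2.CHAIN_APPROX_NONE)
    return sorted([c for c in cs if cv2.contourArea(c)>=amin],key=cv2.contourArea,reverse=True)
def ray(c,uv):
    uv=np.atleast_2d(uv).astype(float);T=c["world_from_camera"]
    d=np.c_[uv,np.ones(len(uv))]@np.linalg.inv(c["K"]).T@T[:3,:3].T
    return T[:3,3],d
def plane(c,uv,z):
    o,d=ray(c,uv); return o+d*((z-o[2])/d[:,2])[:,None]
def tri(c1,u1,c2,u2):
    o1,d1=ray(c1,u1);o2,d2=ray(c2,u2);d1,d2=d1[0],d2[0]
    t=np.linalg.lstsq(np.c_[d1,-d2],o2-o1,rcond=None)[0]
    a,b=o1+t[0]*d1,o2+t[1]*d2
    return (a+b)/2,np.linalg.norm(a-b)
def proj(c,p):
    T=np.linalg.inv(c["world_from_camera"]);q=np.atleast_2d(p)@T[:3,:3].T+T[:3,3];q=q@c["K"].T
    return q[:,:2]/q[:,2:]
E
python3 - <<'E'
from h import *
np.set_printoptions(precision=4,suppress=True)
I={n:cv2.imread(f"pics/{n}0.png") for n in("scene","side")};C={n:cams.calibration(n) for n in I}
box={'scene':((200,170,330,280),(280,260,470,380)),'side':((330,170,500,300),(185,260,340,400))}
g={}
for n in I:
  for k in HUE:
    for b,nm in zip(box[n],('rock','tray')):
      for c in blobs(mask(I[n],k),b)[:2]:
        r=cv2.minAreaRect(c); 
        M=cv2.moments(c);uv=[M['m10']/M['m00'],M['m01']/M['m00']]
        print(n,k,nm,cv2.contourArea(c),np.round(uv,1),plane(C[n],uv,.1 if k=='red' else .082 if nm=='rock' else .008)[0], np.round(r[1],1))
        if k=='red' and nm=='rock': g.setdefault(n,uv)
print(tri(C['scene'],g['scene'],C['side'],g['side']))
E
```

```text
scene red rock 95.0 [224.1 212.6] [0.4465 0.2573 0.1   ] [19.8  7.1]
scene red tray 267.0 [308.2 362.8] [ 0.3098 -0.1986  0.1   ] [33.3  9.4]
scene orange rock 62.5 [229.4 207. ] [0.4899 0.3179 0.082 ] [10.  8.]
scene orange tray 1844.5 [399.8 333.2] [ 0.5308 -0.1412  0.008 ] [32.4 80.1]
scene orange tray 448.0 [462.1 286.1] [ 0.7247 -0.1117  0.008 ] [37. 17.]
scene green rock 248.5 [319.3 206.3] [0.6444 0.2062 0.082 ] [39.  23.9]
scene green rock 37.0 [255.3 235.2] [0.46  0.164 0.082] [6. 8.]
scene green tray 1315.0 [340.  297.8] [ 0.5227 -0.0078  0.008 ] [26.3 75.2]
scene blue rock 76.5 [244.9 223.9] [0.471  0.2207 0.082 ] [11.  8.]
scene blue tray 1505.5 [373.9 311.3] [ 0.5407 -0.0735  0.008 ] [29.5 74.5]
scene blue tray 229.5 [455.3 264.2] [ 0.7827 -0.0519  0.008 ] [11. 29.]
side red rock 149.0 [388.8 188.7] [0.4467 0.255  0.1   ] [ 5.4 35.1]
side red tray 145.5 [194.6 271.2] [ 0.49   -0.1303  0.1   ] [ 7.8 23.2]
side orange rock 49.0 [429.5 196.8] [0.4841 0.3207 0.082 ] [ 7.5 10.8]
side orange tray 1467.5 [212.7 339.1] [ 0.5483 -0.1357  0.008 ] [70.2 30.4]
side orange tray 336.0 [257.4 394. ] [ 0.6774 -0.1191  0.008 ] [50. 14.]
side green tray 1500.5 [282.3 303.3] [ 0.5306 -0.0073  0.008 ] [68.5 27.2]
side blue rock 30.5 [379.4 206.9] [0.4653 0.2232 0.082 ] [ 5.4 10.6]
side blue tray 1806.5 [250.6 324.5] [ 0.5487 -0.0723  0.008 ] [73.7 30.1]
(array([0.446 , 0.2557, 0.1001]), np.float64(0.0012544527726056811))
```

Call:
jog_arm(
  plan=[
    [1, -1, 0.5, -0.44, 1],
    [1, -1, 0.5, -0.44, 1],
    [1, -1, 0.5, -0.44, 1],
    [1, -1, 0.5, -0.44, 1],
    [1, -1, 0.5, -0.44, 1],
  ],
)

```text
time: 0.6
tool_pos: [0.2699, 0.4091, 0.2856]
tool_rot: [3.142, 0.0, 2.074]
contact_force: [-0.2, -0.5, -1.0]
opening: 0.0917
grip_force: 0.0
```

Call:
jog_arm(
  plan=[
    [1, -1, 0.5, -0.44, 1],
    [1, -1, 0.5, -0.44, 1],
    [1, -1, 0.5, -0.44, 1],
    [1, -1, 0.5, -0.44, 1],
    [1, -1, 0.5, -0.44, 1],
  ],
)

```text
time: 1.1
tool_pos: [0.3498, 0.329, 0.3254]
tool_rot: [-3.141, 0.0, 1.383]
contact_force: [-0.5, 0.5, 0.1]
opening: 0.0919
grip_force: 0.0
```

Call:
jog_arm(
  plan=[
    [1, -1, 0, 0, 1],
    [1, -1, 0, 0, 1],
    [1, -1, 0, 0, 1],
    [1, -1, 0, 0, 1],
  ],
)

```text
time: 1.5
tool_pos: [0.4302, 0.2484, 0.3249]
tool_rot: [-3.141, 0.001, 1.387]
contact_force: [-0.7, 0.8, 0.3]
opening: 0.0916
grip_force: 0.0
```

```bash
python3 - <<'E'
from h import *
s=readout.observe();c=cams.calibration("wrist");im=cams.read_camera("wrist");cv2.imwrite("pics/w1.png",im)
print(s["tool_pos"],s["tool_rot"],s["qpos"]);print(c["world_from_camera"])
E
```

```text
[0.43017242 0.24840216 0.32492349] [-3.14060063e+00  6.81636405e-04  1.38703496e+00] [ 3.69292625e-01  2.38590437e-01  1.44937300e+00 -5.93217892e-05
  1.45483141e+00  5.53061225e-01]
[[ 9.83089703e-01 -1.74008527e-01 -5.70584745e-02  4.45943560e-01]
 [-1.83124209e-01 -9.34830672e-01 -3.04232049e-01  3.31905512e-01]
 [-4.01041460e-04  3.09536182e-01 -9.50887581e-01  4.63625899e-01]
 [ 0.00000000e+00  0.00000000e+00  0.00000000e+00  1.00000000e+00]]
```

View pics/w1.png

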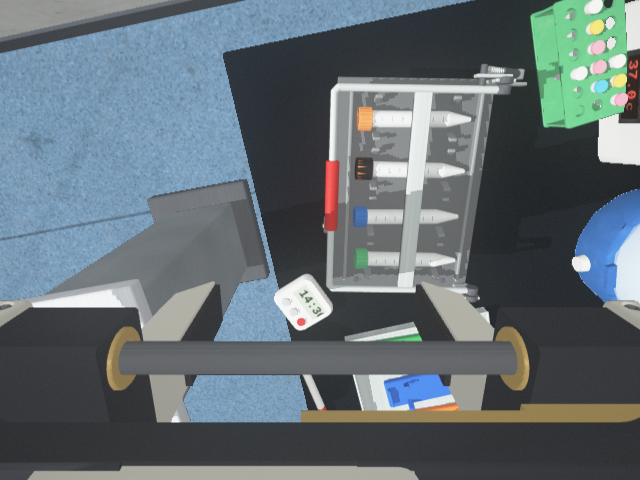

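The wrist view shows orange (365,119), black (363,169), blue (361,216), green (361,258) caps in the lanes, tips to the right, and the red grip at (331,195).

```bash
python3 - <<'E'
from h import *
np.set_printoptions(precision=4,suppress=True)
im=cv2.imread("pics/w1.png");c=cams.calibration("wrist")
P={}
for k in HUE:
    b=blobs(mask(im,k),(315,80,400,285))[0];r=cv2.minAreaRect(b)
    P[k]=plane(c,[r[0]],.1 if k=='red' else .081)[0];print(k,np.round(r[0],1),np.round(r[1],1),r[2],P[k])
    if k=='red':
        q=plane(c,cv2.boxPoints(r),.1);print(q)
h=cv2.cvtColor(im,cv2.COLOR_BGR2HSV)
v=P['orange']-P['green'];u=v[:2]/np.linalg.norm(v[:2]);print('span',np.linalg.norm(v),'y',u,'yaw',np.arctan2(-u[0],u[1]))
x=np.array([u[1],-u[0]])
# platform white tubes: bright low-sat area per lane, tip/cap extents
o=P['red'][:2]+.082*x;print('rocker origin',o)
for k in('orange','blue','green'):
    d=P[k][:2]-o;print(k,'rocker frame',d@x,d@u)
# tips by hand
for t in([471,119],[466,170],[458,216],[456,262]):
    d=plane(c,[t],.081)[0][:2]-o;print('tip',d@x,d@u)
E
```

```text
red [331.1 195.1] [13.4 70. ] 1.301952600479126 [0.4444 0.2571 0.1   ]
[[0.4307 0.2228 0.1   ]
 [0.4447 0.2922 0.1   ]
 [0.4573 0.2895 0.1   ]
 [0.4441 0.22   0.1   ]]
orange [364.5 118.5] [23. 15.] 90.0 [0.4898 0.3226 0.081 ]Traceback (most recent call last):
  File "<stdin>", line 6, in <module>
IndexError: list index out of range
```

```bash
python3 - <<'E'
from h import *
np.set_printoptions(precision=4,suppress=True)
im=cv2.imread("pics/w1.png");c=cams.calibration("wrist")
h=cv2.cvtColor(im,cv2.COLOR_BGR2HSV);print(h[258,361],h[216,361],h[119,365])
HUE['green']=((60,90),);HUE['blue']=((100,130),)
P={}
for k in HUE:
    b=blobs(mask(im,k,90),(315,80,380,275))[0];r=cv2.boundingRect(b);uv=[r[0]+r[2]/2-.5,r[1]+r[3]/2-.5]
    P[k]=plane(c,[uv],.1 if k=='red' else .083)[0];print(k,uv,r[2:],P[k])
v=P['orange']-P['green'];u=v[:2]/np.linalg.norm(v[:2]);print('span',np.linalg.norm(v),'y',u,'yaw',np.arctan2(-u[0],u[1]))
x=np.array([u[1],-u[0]])
o=P['red'][:2]+.082*x;print('rocker origin',o)
for k in('orange','blue','green'):
    d=P[k][:2]-o;print(k,'rocker frame',d@x,d@u)
for t in([471,119],[466,170],[458,216],[456,262]):
    d=plane(c,[t],.081)[0][:2]-o;print('tip',d@x,d@u)
q=plane(c,[[347,424],[345,340],[413,325]],.014);print(q)
E
```

```text
[ 70 104 160] [108 145 169] [ 15 136 245]
red [331.0, 195.0] (15, 71) [0.4443 0.2572 0.1   ]
orange [364.5, 118.5] (16, 24) [0.4895 0.3226 0.083 ]
green [360.5, 258.0] (14, 19) [0.4643 0.1784 0.083 ]
blue [359.5, 216.0] (14, 21) [0.4702 0.2259 0.083 ]
span 0.14636545344305563 y [0.1727 0.985 ] yaw -0.17352172706888283
rocker origin [0.5251 0.2431]
orange rocker frame -0.048776162881656315 0.07220592853948755
blue rocker frame -0.0511156443600205 -0.02637017434777906
green rocker frame -0.04877616288165631 -0.07415952490356809
tip 0.05631910992410705 0.07076593784880211
tip 0.05712051710056139 0.020880289961108543
tip 0.05418155975557137 -0.027841087284924407
tip 0.057662934715562705 -0.08064287364364542
[[ 0.4077 -0.1147  0.014 ]
 [ 0.4283  0.0323  0.014 ]
 [ 0.5247  0.039   0.014 ]]
```

Call:
jog_arm(
  plan=[
    [0.19, 0.1, -0.5, 0, -0.2],
    [0.19, 0.1, -1, 0, -0.2],
    [0.19, 0.1, -1, 0, -0.2],
    [0.19, 0.1, -1, 0, -0.2],
  ],
)

```text
time: 1.95
tool_pos: [0.4436, 0.2587, 0.2462]
tool_rot: [-3.141, 0.0, 1.392]
contact_force: [-0.0, 0.1, -0.1]
opening: 0.0645
grip_force: 0.0
```

Call:
jog_arm(
  plan=[
    [0, 0, -0.4, 0, -0.2],
    [0, 0, -0.8, 0, -0.2],
    [0, 0, -0.8, 0, -0.2],
    [0, 0, -0.8, 0, -0.2],
  ],
)

```text
time: 2.35
tool_pos: [0.4452, 0.2585, 0.1839]
tool_rot: [3.139, -0.002, 1.391]
contact_force: [0.5, -0.4, 1.5]
opening: 0.038
grip_force: 0.0
```

```bash
python3 - <<'E'
from h import *
s=readout.observe();im=cams.read_camera("wrist");cv2.imwrite("pics/w2.png",im)
print(s["tool_pos"],s["tool_rot"],s["opening"],s["contact_force"])
c=cams.calibration("wrist");b=blobs(mask(im,'red',90))[0];r=cv2.boundingRect(b);print(r,plane(c,[[r[0]+r[2]/2-.5,r[1]+r[3]/2-.5]],.1))
E
```

```text
[0.44521381 0.25851146 0.1838626 ] [ 3.13918415e+00 -1.58862947e-03  1.39099855e+00] 0.03796910530476968 [ 0.48395192 -0.38943354  1.48488915]
(308, 206, 23, 107) [[0.44666701 0.25586647 0.1       ]]
```

View pics/w2.png

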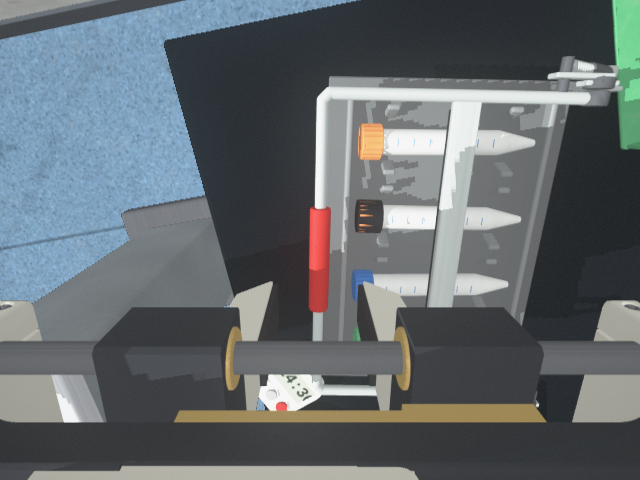

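The grip at (319,260) lies between the fingers, measured at (0.447, 0.256). I'll go down and pinch it.

Call:
jog_arm(
  plan=[
    [0.01, -0.02, -0.4, 0, -0.2],
    [0.01, -0.02, -0.8, 0, -0.2],
    [0.01, -0.02, -1, 0, -0.2],
    [0.01, -0.02, -1, 0, -0.2],
    [0.01, -0.02, -1, 0, -0.2],
  ],
)

```text
time: 2.9
tool_pos: [0.4466, 0.2567, 0.1036]
tool_rot: [3.139, -0.002, 1.391]
contact_force: [0.3, 0.1, 0.6]
opening: 0.0364
grip_force: 0.0
```

Call:
jog_arm(
  plan=[
    [0, 0, 0, 0, -1],
    [0, 0, 0, 0, -1],
    [0, 0, 0, 0, -1],
    [0, 0, 0, 0, -1],
    [0, 0, 0, 0, -1],
    [0, 0, 0, 0, -1],
  ],
  squeeze=20,
)

```text
time: 3.5
tool_pos: [0.4459, 0.2562, 0.1022]
tool_rot: [3.14, -0.001, 1.39]
contact_force: [1.1, -1.4, 5.5]
opening: 0.0122
grip_force: 20.0
```

Call:
jog_arm(
  plan=[
    [0.02, 0, 0.29, 0, -1],
    [0.02, 0, 0.29, 0, -1],
    [0.085, -0.015, 0.57, 0, -1],
    [0.085, -0.015, 0.57, 0, -1],
    [0.19, -0.035, 0.84, 0, -1],
    [0.19, -0.035, 0.84, 0, -1],
    [0.25, -0.045, 0.957, 0, -1],
    [0.25, -0.045, 0.957, 0, -1],
  ],
)

```text
time: 4.3
tool_pos: [0.4642, 0.2524, 0.1776]
tool_rot: [-3.139, 0.001, 1.391]
contact_force: [-5.3, 0.8, -0.9]
opening: 0.0124
grip_force: 20.0
```

Call:
jog_arm(
  plan=[
    [0.195, -0.035, 0.285, 0, -1],
    [0.195, -0.035, 0.285, 0, -1],
    [0.395, -0.07, 0.49, 0, -1],
    [0.395, -0.07, 0.49, 0, -1],
    [0.62, -0.11, 0.665, 0, -1],
    [0.62, -0.11, 0.665, 0, -1],
    [0.87, -0.16, 0.8, 0, -1],
    [0.87, -0.16, 0.8, 0, -1],
    [0.96, -0.175, 0.84, 0, -1],
    [0.96, -0.175, 0.84, 0, -1],
  ],
)

```text
time: 5.3
tool_pos: [0.5426, 0.2374, 0.2471]
tool_rot: [3.139, 0.001, 1.39]
contact_force: [-7.3, -6.0, 12.8]
opening: 0.0123
grip_force: 20.0
```

Call:
jog_arm(
  plan=[
    [0.27, -0.05, 0.085, 0, -1],
    [0.27, -0.05, 0.085, 0, -1],
    [0.55, -0.1, 0.125, 0, -1],
    [0.55, -0.1, 0.125, 0, -1],
    [0.835, -0.15, 0.125, 0, -1],
    [0.835, -0.15, 0.125, 0, -1],
    [0.93, -0.17, 0.115, 0, -1],
    [0.93, -0.17, 0.115, 0, -1],
  ],
)

```text
time: 6.1
tool_pos: [0.6182, 0.2233, 0.2547]
tool_rot: [3.138, 0.001, 1.389]
contact_force: [1.0, -5.4, 4.3]
opening: 0.0123
grip_force: 20.0
```

Call:
jog_arm(
  plan=[
    [0.19, -0.035, -0.035, 0, -1],
    [0.19, -0.035, -0.035, 0, -1],
    [0.33, -0.06, -0.075, 0, -1],
    [0.33, -0.06, -0.075, 0, -1],
    [0.33, -0.06, -0.075, 0, -1],
  ],
)

```text
time: 6.6
tool_pos: [0.6441, 0.2184, 0.2481]
tool_rot: [3.139, 0.002, 1.389]
contact_force: [1.4, -5.2, 1.4]
opening: 0.0123
grip_force: 20.0
```

Call:
jog_arm(
  plan=[
    [0, 0, 0, 0, 0],
    [0, 0, 0, 0, 0],
    [0, 0, 0, 0, 0],
    [0, 0, 0, 0, 0],
    [0, 0, 0.3, 0, 0],
    [0, 0, 0.6, 0, 0],
    [0, 0, 0.9, 0, 0],
    [0, 0, 0.9, 0, 0],
  ],
)

```text
time: 7.4
tool_pos: [0.6438, 0.2207, 0.3247]
tool_rot: [3.135, -0.003, 1.391]
contact_force: [0.4, -0.4, 0.3]
opening: 0.0458
grip_force: 0.0
```

Call:
jog_arm(
  plan=[
    [-0.2, -0.3, 0, 0.1, 0],
    [-0.5, -0.3, 0, 0.2, 0],
    [-0.9, -0.3, 0, 0.3, 0],
    [-0.9, -0.3, 0, 0.4, 0],
    [-0.9, -0.3, 0, 0.5, 0],
    [-0.9, -0.3, 0, 0.6, 0],
    [-0.9, -0.3, 0, 0.7, 0],
    [-0.9, -0.3, 0, 0.8, 0],
    [-0.9, -0.3, 0, 0.9, 0],
    [-0.9, -0.3, 0, 1, 0],
    [-0.9, -0.3, 0, 1, 0],
    [-0.9, -0.3, 0, 1, 0],
  ],
)

```text
time: 8.6
tool_pos: [0.5705, 0.1963, 0.3195]
tool_rot: [-3.141, -0.001, 2.962]
contact_force: [0.8, 1.1, 0.0]
opening: 0.046
grip_force: 0.0
```

Call:
jog_arm(
  plan=[
    [-0.5, -0.3, 0, 0, -0.2],
    [-0.75, -0.3, 0, 0, -0.2],
    [-0.75, -0.3, 0, 0, -0.2],
    [-0.75, -0.3, 0, 0, -0.2],
  ],
)

```text
time: 9.0
tool_pos: [0.511, 0.1723, 0.3206]
tool_rot: [3.141, 0.001, 2.96]
contact_force: [0.4, 0.1, -0.7]
opening: 0.0369
grip_force: 0.0
```

```bash
python3 - <<'E'
from h import *
s=readout.observe();im=cams.read_camera("wrist");cv2.imwrite("pics/w3.png",im)
print(s["time"],s["tool_pos"],s["tool_rot"],s["opening"],s["contact_force"],s["qpos"])
im=cams.read_camera("side");cv2.imwrite("pics/s3.png",im[120:420,180:560])
E
```

```text
9.0 [0.51100192 0.17229169 0.32062159] [3.14111508e+00 7.88244621e-04 2.96014534e+00] 0.03687300244150103 [ 0.39042832  0.13405182 -0.7303775 ] [ 1.82949513e-01  3.22138946e-01  1.34596254e+00  1.66093788e-04
  1.47258449e+00 -1.20641590e+00]
```

View pics/w3.png

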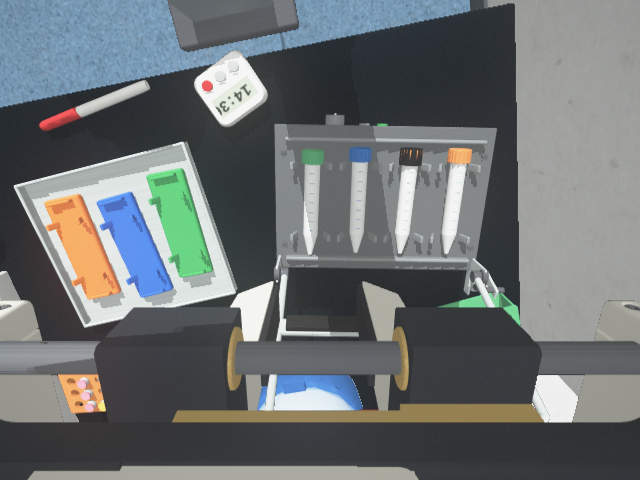

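View pics/s3.png

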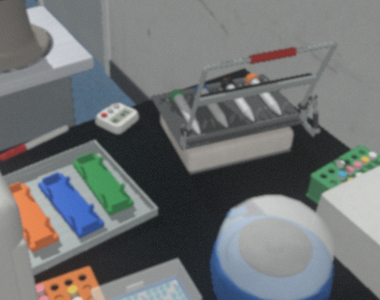

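Bail stands open; the wrist view shows tubes green (312,205), blue (359,200), black (407,200), orange (456,200) and rests orange (83,246), blue (135,244), green (180,222), all clear.

```bash
python3 - <<'E'
from h import *
np.set_printoptions(precision=4,suppress=True)
im=cv2.imread("pics/w3.png");c=cams.calibration("wrist")
HUE['green']=((60,90),);HUE['blue']=((100,130),)
for k in('orange','blue','green'):
    b=blobs(mask(im,k,90,30),(20,150,235,320))[0]
    for z in(.01,):
        r=cv2.minAreaRect(plane(c,b.reshape(-1,2),z)[:,:2].astype(np.float32));bp=cv2.boxPoints(r)
        e=[bp[1]-bp[0],bp[2]-bp[1]];e=max(e,key=np.linalg.norm);e=e*np.sign(e[0])
        print('rest',k,z,np.array(r[0]),np.array(r[1]),'ang',np.degrees(np.arctan2(e[1],e[0])))
h=cv2.cvtColor(im,cv2.COLOR_BGR2HSV);w=cv2.inRange(h,(0,0,165),(180,45,255))
x=np.array([.984,-.178]);u=np.array([.178,.984]);o=np.array([.525,.243])
for k,(x0,x1) in dict(green=(300,326),blue=(347,373),black=(394,424),orange=(438,473)).items():
    b=[q for q in blobs(w,(x0,160,x1,256),60)]
    P=plane(c,np.vstack(b).reshape(-1,2),.083)[:,:2].astype(np.float32)
    vx,vy,px,py=cv2.fitLine(P,cv2.DIST_HUBER,0,.01,.01).ravel();sg=np.sign(vx)
    L=(P-o)@x;t=(np.median(0)); 
    mid=np.array([px,py]);d=np.array([vx,vy])*sg
    m0=mid+d*((0-(mid-o)@x)/(d@x))
    print('tube',k,'at rocker x=0:',m0,'rocker y',(m0-o)@u,'ang',np.degrees(np.arctan2(d[1],d[0])),'x-range',L.min(),L.max(),len(P))
E
```

```text
rest orange 0.01 [ 0.5347 -0.1426] [0.1379 0.0605] ang 1.9403032
rest blue 0.01 [ 0.5444 -0.0744] [0.1379 0.0573] ang 5.08424
rest green 0.01 [ 0.5263 -0.0081] [0.1374 0.0527] ang 0.3635487
tube green at rocker x=0: [0.5109 0.1653] rocker y -0.07900077974910706 ang -12.953243 x-range -0.03909108044123652 0.05848397897267339 196
tube blue at rocker x=0: [0.5198 0.214 ] rocker y -0.029430305943721945 ang -11.42909 x-range -0.04095937658762934 0.05512791054034231 195
tube black at rocker x=0: [0.5285 0.2624] rocker y 0.019694610954638283 ang -12.71615 x-range -0.03687814967250826 0.056389460877418494 190
tube orange at rocker x=0: [0.5373 0.3109] rocker y 0.0689922438866652 ang -11.650739 x-range -0.03974170873975756 0.05650168688678739 196
```

```bash
python3 - <<'E'
from h import *
np.set_printoptions(precision=4,suppress=True)
im=cv2.imread("pics/w3.png");c=cams.calibration("wrist")
x=np.array([.984,-.178]);u=np.array([.178,.984]);o=np.array([.525,.243])
print('proj of lane mids',proj(c,[np.r_[o+y*u,.081] for y in(-.075,-.025,.025,.075)]))
h=cv2.cvtColor(im,cv2.COLOR_BGR2HSV)
HUE['green']=((60,90),);HUE['blue']=((100,130),)
for k in('green','blue','orange'):
    b=blobs(mask(im,k,90),(290,135,480,175))[0];r=cv2.boundingRect(b);p=plane(c,[[r[0]+r[2]/2-.5,r[1]+r[3]/2-.5]],.083)[0][:2];print(k,r,p,(p-o)@x,(p-o)@u)
cv2.imwrite("pics/w3c.png",cv2.resize(im[110:290,260:510],None,fx=3,fy=3,interpolation=cv2.INTER_CUBIC))
E
```

```text
proj of lane mids [[313.873  201.7341]
 [361.9042 201.627 ]
 [409.9502 201.5198]
 [458.0108 201.4126]]
green (302, 150, 22, 14) [0.4657 0.1764] -0.04646560672245145 -0.07609560832904647
blue (349, 147, 23, 15) [0.4718 0.2233] -0.04879903896385174 -0.02881388835999915
orange (447, 148, 25, 16) [0.4911 0.3201] -0.047103705251935406 0.06984968359757612
```

View pics/w3c.png

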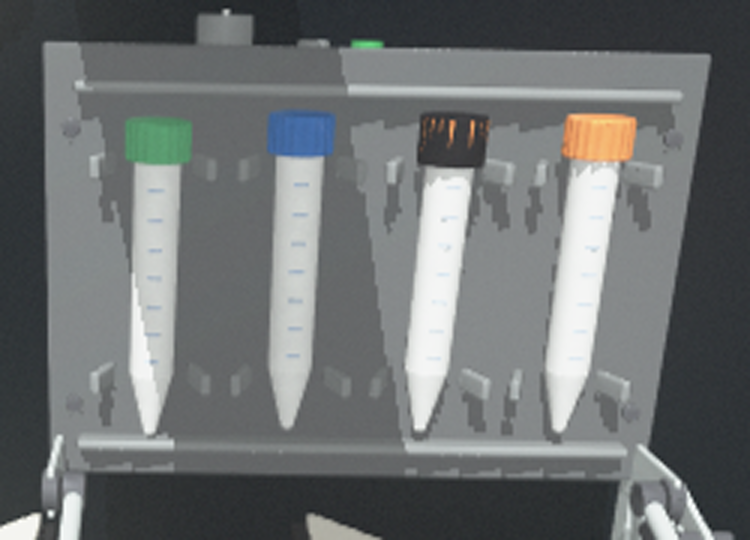

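Call:
jog_arm(
  plan=[
    [0, -0.07, -0.5, 0, -0.3],
    [0, -0.07, -1, 0, -0.3],
    [0, -0.07, -1, 0, -0.3],
  ],
)

```text
time: 9.4
tool_pos: [0.5087, 0.166, 0.2353]
tool_rot: [-3.138, -0.01, 2.961]
contact_force: [-0.9, -0.5, -0.8]
opening: 0.0321
grip_force: 0.0
```

Call:
jog_arm(
  plan=[
    [0, 0, -0.5, 0, -0.3],
    [0, 0, -0.9, 0, -0.3],
    [0, 0, -0.9, 0, -0.3],
    [0, 0, -0.9, 0, -0.3],
  ],
)

```text
time: 9.8
tool_pos: [0.5121, 0.1668, 0.1701]
tool_rot: [3.141, 0.001, 2.961]
contact_force: [1.4, 1.6, 0.2]
opening: 0.0321
grip_force: 0.0
```

Call:
jog_arm(
  plan=[
    [0, 0, -0.15, 0, -0.3],
    [0, 0, -0.3, 0, -0.3],
    [0, 0, -0.5, 0, -0.3],
    [0, 0, -0.5, 0, -0.3],
    [0, 0, -0.5, 0, -0.3],
  ],
)

```text
time: 10.3
tool_pos: [0.5109, 0.1665, 0.1287]
tool_rot: [3.142, -0.0, 2.961]
contact_force: [0.4, 0.1, 0.6]
opening: 0.0321
grip_force: 0.0
```

Call:
jog_arm(
  plan=[
    [0, 0, -0.15, 0, -0.3],
    [0, 0, -0.3, 0, -0.3],
    [0, 0, -0.42, 0, -0.3],
    [0, 0, -0.42, 0, -0.3],
    [0, 0, -0.42, 0, -0.3],
  ],
)

```text
time: 10.8
tool_pos: [0.5107, 0.1665, 0.0945]
tool_rot: [-3.141, -0.001, 2.961]
contact_force: [-0.6, -0.0, -0.5]
opening: 0.0318
grip_force: 0.0
```

Call:
jog_arm(
  plan=[
    [0, 0, 0, 0, -1],
    [0, 0, 0, 0, -1],
    [0, 0, 0, 0, -1],
    [0, 0, 0, 0, -1],
    [0, 0, 0, 0, -1],
  ],
  squeeze=10,
)

```text
time: 11.3
tool_pos: [0.5111, 0.1666, 0.0953]
tool_rot: [3.141, 0.001, 2.961]
contact_force: [-1.8, -0.0, 3.0]
opening: 0.0215
grip_force: 9.9
```

Call:
jog_arm(
  plan=[
    [0, 0, 0.25, 0, -1],
    [0, 0, 0.5, 0, -1],
    [0, 0, 1, 0, -1],
    [0, 0, 1, 0, -1],
  ],
)

```text
time: 11.7
tool_pos: [0.5133, 0.167, 0.1796]
tool_rot: [3.138, 0.008, 2.961]
contact_force: [0.4, -0.2, -0.5]
opening: 0.0222
grip_force: 9.9
```

Call:
jog_arm(
  plan=[
    [0, -0.2, 0.5, 0, -1],
    [0, -0.5, 1, 0, -1],
    [0, -0.8, 1, 0, -1],
    [0, -0.8, 1, 0, -1],
  ],
)

```text
time: 12.1
tool_pos: [0.5111, 0.1004, 0.2555]
tool_rot: [-3.141, 0.002, 2.959]
contact_force: [-0.5, 0.4, -0.8]
opening: 0.0216
grip_force: 9.9
```

Call:
jog_arm(
  plan=[
    [0, -0.4, 0, 0, -1],
    [0, -0.8, 0, 0, -1],
    [0, -0.8, 0, 0, -1],
    [0, -0.8, 0, 0, -1],
  ],
)

```text
time: 12.5
tool_pos: [0.5105, 0.0387, 0.2539]
tool_rot: [3.141, -0.002, 2.96]
contact_force: [-0.0, -0.1, -0.7]
opening: 0.0213
grip_force: 9.9
```

```bash
python3 - <<'E'
from h import *
s=readout.observe();im=cams.read_camera("wrist");cv2.imwrite("pics/w4.png",im)
print(s["time"],s["tool_pos"],s["tool_rot"],s["opening"],s["contact_force"],s["qpos"]);c=cams.calibration("wrist")
np.save("w4T.npy",c["world_from_camera"])
E
```

```text
12.5 [0.51049685 0.03869048 0.25393532] [ 3.14108507e+00 -1.93611454e-03  2.95988517e+00] 0.021325169963697987 [-0.00383548 -0.05723222 -0.69603071] [-7.45651944e-02  3.12361212e-01  1.54354314e+00  7.41248675e-04
  1.28755911e+00 -1.46386136e+00]
```

View pics/w4.png

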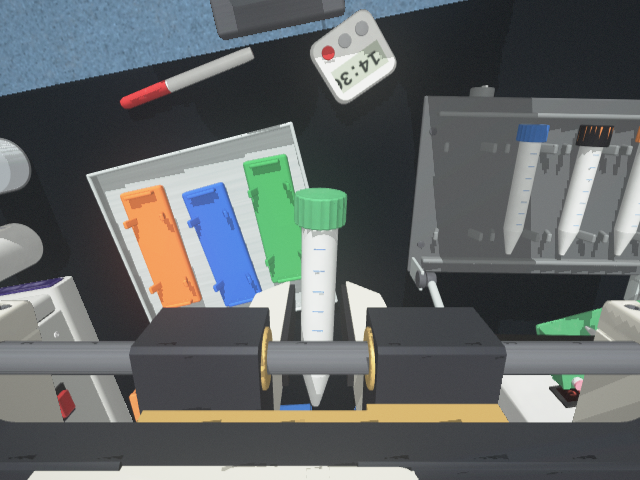

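```bash
python3 - <<'E'
from h import *
np.set_printoptions(precision=1,suppress=True,linewidth=200)
im=cv2.imread("pics/w4.png");c=cams.calibration("wrist")
HUE['green']=((60,90),);HUE['blue']=((100,130),)
for k in('orange','blue','green'):
    m=mask(im,k,80,30);b=blobs(m,(100,140,299,310))[0]
    z=np.zeros_like(m);cv2.drawContours(z,[b],-1,255,-1);v,u=np.nonzero(z)
    P=plane(c,np.c_[u,v],.008)[:,:2]*1000
    bins=np.arange(np.floor(P[:,0].min()/8)*8,P[:,0].max(),8)
    pr=[(x+4,P[s,1].min(),P[s,1].max()) for x in bins if (s:=(P[:,0]>=x)&(P[:,0]<x+8)).sum()>5]
    pr=np.array(pr);print(k,'x',P[:,0].min(),P[:,0].max());print(pr.T)
cv2.imwrite("pics/w4c.png",cv2.resize(im[130:315,90:310],None,fx=3,fy=3,interpolation=cv2.INTER_CUBIC))
E
```

```text
orange x 464.6089160867429 605.7611317899061
[[ 468.   476.   484.   492.   500.   508.   516.   524.   532.   540.   548.   556.   564.   572.   580.   588.   596.   604. ]
 [-164.5 -164.6 -164.4 -168.2 -171.5 -163.4 -163.1 -162.9 -162.7 -162.4 -162.2 -161.6 -161.7 -167.5 -168.7 -160.9 -160.3 -160. ]
 [-116.5 -116.4 -116.2 -115.7 -115.6 -115.4 -114.9 -114.7 -114.6 -114.1 -113.9 -113.8 -113.2 -113.  -112.9 -112.4 -112.2 -114.4]]
blue x 473.2210137170961 616.0068951004267
[[ 476.   484.   492.   500.   508.   516.   524.   532.   540.   548.   556.   564.   572.   580.   588.   596.   604.   612. ]
 [ -99.5 -100.1  -99.2  -98.5 -103.1 -102.7  -96.   -95.7  -95.1  -94.1  -93.4  -92.8  -91.8  -91.5  -95.9  -95.5  -89.1  -88.5]
 [ -53.2  -52.6  -51.6  -51.2  -50.2  -49.7  -48.7  -48.2  -47.8  -46.7  -46.2  -45.4  -44.4  -43.9  -43.3  -42.5  -42.2  -53.6]]
green x 456.9262996462912 596.6039274194641
[[460.  468.  476.  484.  492.  500.  508.  516.  524.  532.  540.  548.  556.  564.  572.  580.  588.  596. ]
 [-28.7 -28.7 -28.6 -30.1 -30.8 -28.4 -28.4 -28.3 -28.5 -28.2 -28.1 -28.3 -28.3 -29.8 -30.3 -27.8 -28.  -27.4]
 [ 16.8  17.   17.   17.1  17.1  21.6  20.1  18.7  16.9  15.4  13.7  12.1  10.5   8.9   7.3   5.7   4.3   2.6]]
```

View pics/w4c.png

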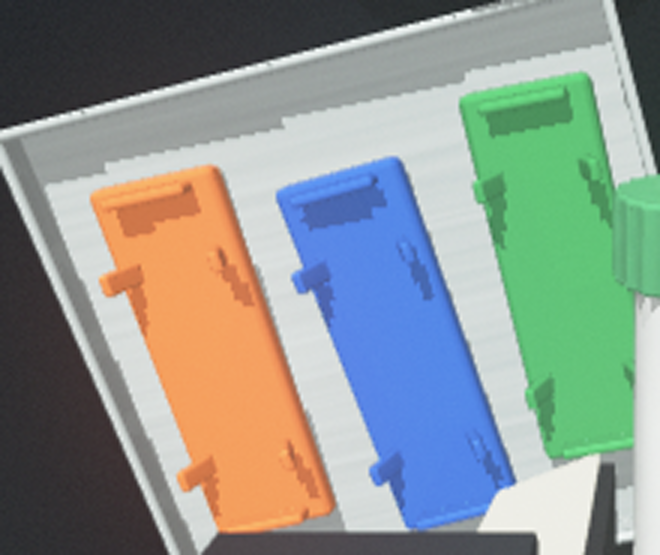

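Green rest runs cleanly at (230,215), blue (222,240), orange (160,245) in the full picture; the held green tube has its cap at (320,208) and its tip at (317,405).

```bash
python3 - <<'E'
from h import *
c=cams.calibration("wrist");p=np.array([.5105,.0387]);d=np.array([.983,-.18]);n=np.array([.18,.983])
for uv,z in(([320,193],.251),([320,228],.251),([317,404],.2405),([318,300],.251)):
    q=plane(c,[uv],z)[0][:2]-p;print(uv,q@d,q@n)
E
```

```text
[320, 193] -0.05563910030346585 0.0022730993870402564
[320, 228] -0.04148515657007995 0.002305093896027427
[317, 404] 0.05452112665663889 0.001070115292583532
[318, 300] -0.009494807337689195 0.0015253231673198566
```

Call:
jog_arm(
  plan=[
    [0.2, -0.57, 0, 0.06, -1],
    [0.2, -0.57, 0, 0.12, -1],
    [0.2, -0.57, -0.5, 0.12, -1],
    [0.2, -0.57, -1, 0.12, -1],
    [0.2, -0.57, -1, 0.12, -1],
  ],
)

```text
time: 13.05
tool_pos: [0.5236, -0.0054, 0.17]
tool_rot: [3.139, -0.011, -3.132]
contact_force: [-1.2, 0.6, 0.2]
opening: 0.0214
grip_force: 9.9
```

Call:
jog_arm(
  plan=[
    [0, 0, -0.4, 0, -1],
    [0, 0, -0.8, 0, -1],
    [0, 0, -1, 0, -1],
    [0, 0, -1, 0, -1],
  ],
)

```text
time: 13.45
tool_pos: [0.5264, -0.0061, 0.0942]
tool_rot: [3.141, -0.003, -3.132]
contact_force: [-0.4, 0.5, -0.7]
opening: 0.0215
grip_force: 9.9
```

```bash
python3 - <<'E'
from h import *
s=readout.observe();print(s["time"],s["tool_pos"],s["tool_rot"],s["contact_force"]);print("tube ang",np.degrees(s["tool_rot"][2])-180)
E
```

```text
13.45 [ 0.52637808 -0.00610193  0.09424377] [ 3.14081690e+00 -2.89539049e-03 -3.13238013e+00] [-0.35207176  0.51887274 -0.73912388]
tube ang -359.4721615425573
```

Call:
jog_arm(
  plan=[
    [0, -0.01, -0.2, 0, -1],
    [0, -0.01, -0.4, 0, -1],
    [0, -0.01, -0.55, 0, -1],
    [0, -0.01, -0.68, 0, -1],
    [0, -0.01, -0.68, 0, -1],
    [0, -0.01, -0.68, 0, -1],
  ],
)

```text
time: 14.05
tool_pos: [0.5272, -0.0078, 0.041]
tool_rot: [3.142, 0.001, -3.133]
contact_force: [-0.3, 0.4, -0.7]
opening: 0.0214
grip_force: 9.9
```

Call:
jog_arm(
  plan=[
    [0, 0, -0.02, 0, -1],
    [0, 0, -0.04, 0, -1],
    [0, 0, -0.04, 0, -1],
  ],
)

```text
time: 14.35
tool_pos: [0.5269, -0.0079, 0.0374]
tool_rot: [3.142, 0.0, -3.133]
contact_force: [0.8, 0.6, 0.1]
opening: 0.0213
grip_force: 9.9
```

Call:
jog_arm(
  plan=[
    [0, 0, -0.02, 0, -1],
    [0, 0, -0.02, 0, -1],
    [0, 0, -0.02, 0, -1],
  ],
)

```text
time: 14.65
tool_pos: [0.5272, -0.0079, 0.0365]
tool_rot: [-3.142, 0.001, -3.134]
contact_force: [-1.6, 0.5, 5.4]
opening: 0.0217
grip_force: 10.0
```

Call:
jog_arm(
  plan=[
    [0, 0, 0, 0, -0.3],
    [0, 0, 0, 0, -0.3],
    [0, 0, 0, 0, -0.3],
    [0, 0, 0, 0, -0.3],
    [0, 0, 0.3, 0, -0.3],
    [0, 0, 0.6, 0, -0.3],
    [0, 0, 1, 0, -0.3],
    [0, 0, 1, 0, -0.3],
  ],
)

```text
time: 15.45
tool_pos: [0.5292, -0.0082, 0.1195]
tool_rot: [-3.14, 0.007, -3.133]
contact_force: [0.5, -0.1, -0.4]
opening: 0.0321
grip_force: 0.0
```

Call:
jog_arm(
  plan=[
    [0, 0.2, 0.5, -0.06, -0.3],
    [0, 0.5, 1, -0.12, -0.3],
    [0, 0.8, 1, -0.12, -0.3],
    [0, 0.8, 1, -0.12, -0.3],
  ],
)

```text
time: 15.85
tool_pos: [0.5269, 0.0583, 0.1962]
tool_rot: [3.141, 0.001, 2.964]
contact_force: [0.7, 0.8, -0.4]
opening: 0.0321
grip_force: 0.0
```

Call:
jog_arm(
  plan=[
    [0, 0.5, 0, 0, -0.3],
    [0, 1, 0, 0, -0.3],
    [0, 1, 0, 0, -0.3],
  ],
)

```text
time: 16.15
tool_pos: [0.526, 0.1391, 0.1942]
tool_rot: [3.141, -0.002, 2.965]
contact_force: [0.6, -0.4, 0.2]
opening: 0.0325
grip_force: 0.0
```

```bash
python3 - <<'E'
from h import *
s=readout.observe();im=cams.read_camera("wrist");cv2.imwrite("pics/w5.png",im)
print(s["time"],s["tool_pos"],s["tool_rot"],s["opening"],s["contact_force"],s["qpos"])
E
```

```text
16.15 [0.52600952 0.13905784 0.19423306] [ 3.14112309e+00 -2.42945893e-03  2.96513474e+00] 0.03254579523765891 [ 0.57972308 -0.42530473  0.1647258 ] [ 1.16924891e-01  4.23272228e-01  1.54831470e+00  1.25008441e-03
  1.17219586e+00 -1.27789941e+00]
```

View pics/w5.png

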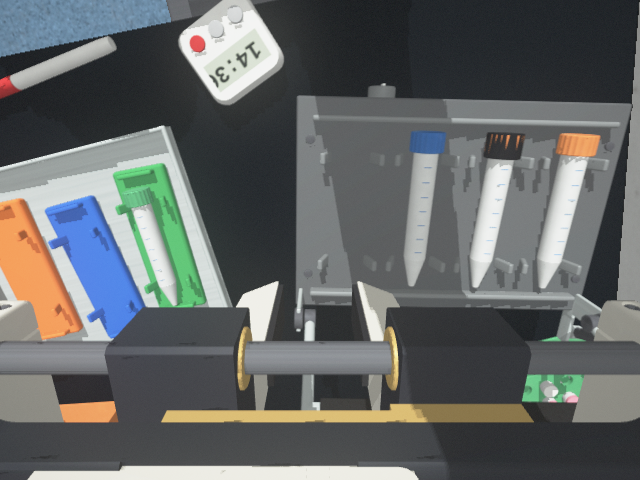

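The green tube lies squarely in its rest (150,240). Blue runs (428,138)-(411,284), black (505,140)-(479,285), orange (578,140)-(542,285).

```bash
python3 - <<'E'
from h import *
c=cams.calibration("wrist")
for k,a,b in(('blue',[427,150],[411.5,283]),('black',[504,151],[479,285]),('orange',[577,151],[543,286])):
    p=plane(c,[a],.083)[0][:2];q=plane(c,[b],.080)[0][:2];d=(q-p)/np.linalg.norm(q-p);m=q-d*.0565
    print(k,'mid',m.round(4),'ang',np.degrees(np.arctan2(d[1],d[0])),'len',np.linalg.norm(q-p))
E
```

```text
blue mid [0.517 0.212] ang -11.287523493437345 len 0.09741530424820191
black mid [0.5275 0.2617] ang -11.383193855911358 len 0.0983835158556142
orange mid [0.5367 0.3089] ang -11.420000017956276 len 0.09917781989157252
```

Call:
jog_arm(
  plan=[
    [-0.09, 0.5, 0, -0.01, -0.3],
    [-0.09, 0.92, -0.1, -0.01, -0.3],
    [-0.09, 0.92, -0.4, -0.01, -0.3],
    [-0.09, 0.92, -0.7, -0.01, -0.3],
    [-0.09, 0.92, -0.7, -0.01, -0.3],
    [-0.09, 0.92, -0.7, -0.01, -0.3],
  ],
)

```text
time: 16.8
tool_pos: [0.5197, 0.2085, 0.1394]
tool_rot: [-3.141, -0.001, 2.945]
contact_force: [0.9, -0.2, 0.6]
opening: 0.0323
grip_force: 0.0
```

Call:
jog_arm(
  plan=[
    [-0.01, 0.054, 0, 0, -0.3],
    [-0.01, 0.054, -0.2, 0, -0.3],
    [-0.01, 0.054, -0.4, 0, -0.3],
    [-0.01, 0.054, -0.55, 0, -0.3],
    [-0.01, 0.054, -0.55, 0, -0.3],
    [-0.01, 0.054, -0.55, 0, -0.3],
  ],
)

```text
time: 17.4
tool_pos: [0.5193, 0.2141, 0.0963]
tool_rot: [3.141, 0.001, 2.945]
contact_force: [0.1, -0.9, 0.1]
opening: 0.0322
grip_force: 0.0
```

Call:
jog_arm(
  plan=[
    [0, 0, 0, 0, -1],
    [0, 0, 0, 0, -1],
    [0, 0, 0, 0, -1],
    [0, 0, 0, 0, -1],
    [0, 0, 0, 0, -1],
  ],
  squeeze=10,
)

```text
time: 17.9
tool_pos: [0.5194, 0.2142, 0.0965]
tool_rot: [3.141, 0.002, 2.946]
contact_force: [-0.7, -1.2, 5.4]
opening: 0.0215
grip_force: 10.0
```

Call:
jog_arm(
  plan=[
    [0, 0, 0.25, 0, -1],
    [0, 0, 0.5, 0, -1],
    [0, 0, 1, 0, -1],
    [0, 0, 1, 0, -1],
  ],
)

```text
time: 18.3
tool_pos: [0.5212, 0.2148, 0.1805]
tool_rot: [3.138, 0.008, 2.946]
contact_force: [1.0, 0.1, 0.1]
opening: 0.0213
grip_force: 10.0
```

Call:
jog_arm(
  plan=[
    [0, -0.5, 0.3, 0, -1],
    [0, -1, 0.3, 0, -1],
    [0, -1, 0.3, 0, -1],
  ],
)

```text
time: 18.6
tool_pos: [0.5189, 0.1305, 0.1997]
tool_rot: [-3.14, 0.0, 2.942]
contact_force: [0.4, 0.6, -0.7]
opening: 0.0215
grip_force: 10.0
```

Call:
jog_arm(
  plan=[
    [0.15, -0.5, 0, 0.09, -1],
    [0.15, -1, 0, 0.178, -1],
    [0.15, -1, 0, 0.178, -1],
  ],
)

```text
time: 18.9
tool_pos: [0.5308, 0.0507, 0.1988]
tool_rot: [-3.141, -0.001, -3.057]
contact_force: [-0.2, -0.0, 0.0]
opening: 0.0216
grip_force: 10.0
```

Call:
jog_arm(
  plan=[
    [0.16, -0.5, 0, 0, -1],
    [0.16, -1, 0, 0, -1],
    [0.16, -1, 0, 0, -1],
    [0.16, -1, 0, 0, -1],
  ],
)

```text
time: 19.3
tool_pos: [0.5434, -0.0257, 0.199]
tool_rot: [3.14, -0.001, -3.061]
contact_force: [0.2, 0.0, 0.3]
opening: 0.0211
grip_force: 10.0
```

Call:
jog_arm(
  plan=[
    [0, -0.3, 0, 0, -1],
    [0, -0.58, -0.3, 0, -1],
    [0, -0.58, -0.7, 0, -1],
    [0, -0.58, -1, 0, -1],
    [0, -0.58, -1, 0, -1],
    [0, -0.58, -1, 0, -1],
  ],
)

```text
time: 19.9
tool_pos: [0.5438, -0.071, 0.1199]
tool_rot: [3.141, -0.0, -3.057]
contact_force: [-0.3, -0.2, 0.4]
opening: 0.0216
grip_force: 10.0
```

Call:
jog_arm(
  plan=[
    [0.01, -0.02, -0.25, 0, -1],
    [0.01, -0.02, -0.5, 0, -1],
    [0.01, -0.02, -0.7, 0, -1],
    [0.01, -0.02, -0.85, 0, -1],
    [0.01, -0.02, -0.98, 0, -1],
    [0.01, -0.02, -0.98, 0, -1],
    [0.01, -0.02, -0.98, 0, -1],
  ],
)

```text
time: 20.6
tool_pos: [0.5449, -0.0739, 0.0419]
tool_rot: [-3.141, 0.001, -3.058]
contact_force: [0.1, -0.6, -0.5]
opening: 0.0214
grip_force: 10.0
```

Call:
jog_arm(
  plan=[
    [0, 0, -0.02, 0, -1],
    [0, 0, -0.03, 0, -1],
    [0, 0, -0.03, 0, -1],
  ],
)

```text
time: 20.9
tool_pos: [0.5446, -0.074, 0.0392]
tool_rot: [-3.142, 0.0, -3.058]
contact_force: [0.5, -0.7, -0.1]
opening: 0.0211
grip_force: 10.0
```

Call:
jog_arm(
  plan=[
    [0, 0.01, -0.02, 0, -1],
    [0, 0.01, -0.03, 0, -1],
    [0, 0.01, -0.03, 0, -1],
  ],
)

```text
time: 21.2
tool_pos: [0.5449, -0.0737, 0.0379]
tool_rot: [-3.14, 0.001, -3.058]
contact_force: [-3.2, -1.6, 9.3]
opening: 0.0209
grip_force: 10.0
```

Call:
jog_arm(
  plan=[
    [0, 0, 0, 0, -0.3],
    [0, 0, 0, 0, -0.3],
    [0, 0, 0, 0, -0.3],
    [0, 0, 0, 0, -0.3],
    [0, 0, 0.3, 0, -0.3],
    [0, 0, 0.6, 0, -0.3],
    [0, 0, 1, 0, -0.3],
    [0, 0, 1, 0, -0.3],
  ],
)

```text
time: 22.0
tool_pos: [0.5468, -0.0737, 0.1204]
tool_rot: [-3.139, 0.007, -3.058]
contact_force: [0.2, 0.6, 0.3]
opening: 0.0321
grip_force: 0.0
```

Call:
jog_arm(
  plan=[
    [0, 0.2, 0.5, -0.09, -0.3],
    [0, 0.5, 1, -0.178, -0.3],
    [0, 0.9, 1, -0.178, -0.3],
    [0, 0.9, 1, -0.178, -0.3],
  ],
)

```text
time: 22.4
tool_pos: [0.5445, 0.0018, 0.1971]
tool_rot: [3.14, 0.001, 2.949]
contact_force: [-0.3, -1.1, -0.3]
opening: 0.032
grip_force: 0.0
```

Call:
jog_arm(
  plan=[
    [0, 0.5, 0, 0, -0.3],
    [0, 1, 0, 0, -0.3],
    [0, 1, 0, 0, -0.3],
  ],
)

```text
time: 22.7
tool_pos: [0.5436, 0.0823, 0.1952]
tool_rot: [3.141, -0.002, 2.95]
contact_force: [0.0, 0.2, -0.8]
opening: 0.0321
grip_force: 0.0
```

Call:
jog_arm(
  plan=[
    [0, 0.5, 0, 0, -0.3],
    [0, 1, 0, 0, -0.3],
    [0, 1, 0, 0, -0.3],
  ],
)

```text
time: 23.0
tool_pos: [0.5439, 0.1618, 0.1953]
tool_rot: [3.141, -0.002, 2.95]
contact_force: [0.9, 0.2, -0.0]
opening: 0.0325
grip_force: 0.0
```

```bash
python3 - <<'E'
from h import *
s=readout.observe();im=cams.read_camera("wrist");cv2.imwrite("pics/w6.png",im)
print(s["time"],s["tool_pos"],s["tool_rot"],s["opening"],s["contact_force"])
E
```

```text
23.0 [0.54386035 0.16181209 0.19525625] [ 3.14097399e+00 -1.78924040e-03  2.94955678e+00] 0.03247346793382915 [ 0.8750665   0.22839935 -0.01463167]
```

View pics/w6.png

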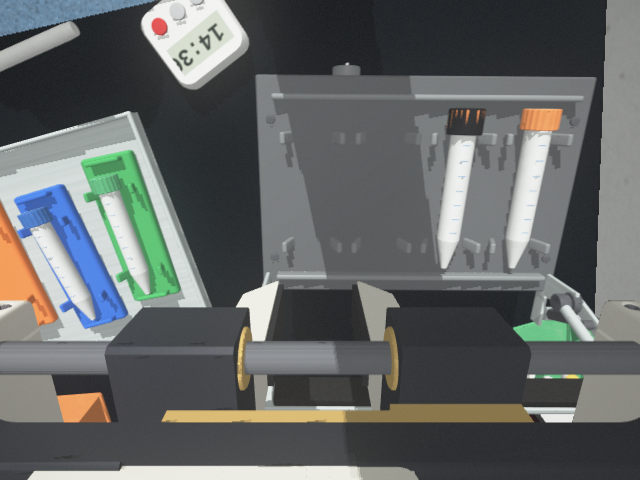

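Green and blue tubes lie in their rests at (123,235) and (62,265). Orange runs (541,118)-(514,268), and black sits in its lane at (455,190).

```bash
python3 - <<'E'
from h import *
c=cams.calibration("wrist")
for k,a,b in(('black',[466,124],[445,266]),('orange',[540,124],[514,267])):
    p=plane(c,[a],.083)[0][:2];q=plane(c,[b],.080)[0][:2];d=(q-p)/np.linalg.norm(q-p);m=q-d*.0565
    print(k,'mid',m.round(4),'ang',np.degrees(np.arctan2(d[1],d[0])))
E
```

```text
black mid [0.5276 0.2609] ang -12.205603815827311
orange mid [0.5378 0.3092] ang -10.404786145455896
```

Call:
jog_arm(
  plan=[
    [0, 0.5, 0, 0, -0.3],
    [0, 0.95, 0, 0, -0.3],
    [0, 0.95, 0, 0, -0.3],
  ],
)

```text
time: 23.35
tool_pos: [0.5443, 0.2366, 0.1956]
tool_rot: [3.141, -0.001, 2.948]
contact_force: [0.6, 0.3, -0.5]
opening: 0.0319
grip_force: 0.0
```

Call:
jog_arm(
  plan=[
    [-0.09, 0.5, 0, 0, -0.3],
    [-0.09, 0.89, 0, 0, -0.3],
    [-0.09, 0.89, -0.4, 0, -0.3],
    [-0.09, 0.89, -0.7, 0, -0.3],
    [-0.09, 0.89, -0.7, 0, -0.3],
    [-0.09, 0.89, -0.7, 0, -0.3],
  ],
)

```text
time: 23.95
tool_pos: [0.5378, 0.3045, 0.1404]
tool_rot: [-3.141, -0.001, 2.944]
contact_force: [-0.4, 0.6, 0.9]
opening: 0.032
grip_force: 0.0
```

Call:
jog_arm(
  plan=[
    [-0.01, 0.044, 0, 0, -0.3],
    [-0.01, 0.044, -0.2, 0, -0.3],
    [-0.01, 0.044, -0.4, 0, -0.3],
    [-0.01, 0.044, -0.57, 0, -0.3],
    [-0.01, 0.044, -0.57, 0, -0.3],
    [-0.01, 0.044, -0.57, 0, -0.3],
  ],
)

```text
time: 24.55
tool_pos: [0.5369, 0.3096, 0.0956]
tool_rot: [3.141, 0.001, 2.946]
contact_force: [0.0, 0.4, -0.3]
opening: 0.0319
grip_force: 0.0
```

Call:
jog_arm(
  plan=[
    [0, 0, 0, 0, -1],
    [0, 0, 0, 0, -1],
    [0, 0, 0, 0, -1],
    [0, 0, 0, 0, -1],
    [0, 0, 0, 0, -1],
  ],
  squeeze=10,
)

```text
time: 25.05
tool_pos: [0.537, 0.3099, 0.0959]
tool_rot: [3.14, 0.002, 2.946]
contact_force: [-0.4, 0.2, 5.3]
opening: 0.0216
grip_force: 10.0
```

Call:
jog_arm(
  plan=[
    [0, 0, 0.25, 0, -1],
    [0, 0, 0.5, 0, -1],
    [0, 0, 1, 0, -1],
    [0, 0, 1, 0, -1],
  ],
)

```text
time: 25.45
tool_pos: [0.5387, 0.3105, 0.1802]
tool_rot: [3.136, 0.008, 2.946]
contact_force: [0.3, 0.1, 0.1]
opening: 0.0211
grip_force: 10.0
```

Call:
jog_arm(
  plan=[
    [0, -0.5, 0.3, 0, -1],
    [0, -1, 0.3, 0, -1],
    [0, -1, 0.3, 0, -1],
  ],
)

```text
time: 25.75
tool_pos: [0.5365, 0.2257, 0.1991]
tool_rot: [-3.14, 0.0, 2.942]
contact_force: [-1.0, 0.2, -0.0]
opening: 0.0212
grip_force: 10.0
```

Call:
jog_arm(
  plan=[
    [0, -0.5, 0, 0.07, -1],
    [0, -1, 0, 0.147, -1],
    [0, -1, 0, 0.147, -1],
  ],
)

```text
time: 26.05
tool_pos: [0.5362, 0.1461, 0.1982]
tool_rot: [-3.14, -0.002, -3.107]
contact_force: [-0.3, 0.2, 0.3]
opening: 0.0209
grip_force: 10.0
```

Call:
jog_arm(
  plan=[
    [0, -0.5, 0, 0, -1],
    [0, -1, 0, 0, -1],
    [0, -1, 0, 0, -1],
  ],
)

```text
time: 26.35
tool_pos: [0.5364, 0.0666, 0.1983]
tool_rot: [-3.141, -0.001, -3.111]
contact_force: [-0.1, 0.5, 0.5]
opening: 0.0213
grip_force: 10.0
```

Call:
jog_arm(
  plan=[
    [0, -0.5, 0, 0, -1],
    [0, -1, 0, 0, -1],
    [0, -1, 0, 0, -1],
  ],
)

```text
time: 26.65
tool_pos: [0.5367, -0.0131, 0.1984]
tool_rot: [-3.141, -0.0, -3.111]
contact_force: [0.8, 0.1, -0.3]
opening: 0.0216
grip_force: 10.0
```

Call:
jog_arm(
  plan=[
    [0, -0.5, 0, 0, -1],
    [0, -1, 0, 0, -1],
    [0, -1, 0, 0, -1],
  ],
)

```text
time: 26.95
tool_pos: [0.5369, -0.0928, 0.1984]
tool_rot: [-3.141, -0.0, -3.111]
contact_force: [-0.5, 0.5, -0.2]
opening: 0.0212
grip_force: 10.0
```

Call:
jog_arm(
  plan=[
    [-0.02, -0.3, 0, 0, -1],
    [-0.02, -0.62, -0.3, 0, -1],
    [-0.02, -0.62, -0.7, 0, -1],
    [-0.02, -0.62, -1, 0, -1],
    [-0.02, -0.62, -1, 0, -1],
    [-0.02, -0.62, -1, 0, -1],
  ],
)

```text
time: 27.55
tool_pos: [0.5353, -0.1387, 0.1191]
tool_rot: [3.141, -0.0, -3.106]
contact_force: [0.7, -0.7, 0.2]
opening: 0.0212
grip_force: 10.0
```

```bash
python3 - <<'E'
from h import *
c=cams.calibration("scene")
for n,uv,z in(('beaker base L/far',[397,420],0),('beaker base ctr',[417,435],0),('bottle base',[475,410],0),('bottle base left',[457,400],0),('cabinet corner low',[470,345],0),('cab edge',[500,385],0)):
    print(n,plane(c,[uv],z)[0].round(3))
E
```

```text
beaker base L/far [ 0.405 -0.256  0.   ]
beaker base ctr [ 0.407 -0.287  0.   ]
bottle base [ 0.496 -0.305  0.   ]
bottle base left [ 0.492 -0.28   0.   ]
cabinet corner low [ 0.602 -0.219 -0.   ]
cab edge [ 0.562 -0.297  0.   ]
```

Call:
jog_arm(
  plan=[
    [0, 0, -0.2, 0, -1],
    [0, 0, -0.4, 0, -1],
    [0, 0, -0.4, 0, -1],
  ],
)

```text
time: 27.85
tool_pos: [0.5349, -0.1391, 0.0869]
tool_rot: [3.141, -0.001, -3.106]
contact_force: [-0.5, 0.5, -0.5]
opening: 0.0215
grip_force: 10.0
```

Call:
jog_arm(
  plan=[
    [0, 0, -0.2, 0, -1],
    [0, 0, -0.4, 0, -1],
    [0, 0, -0.56, 0, -1],
    [0, 0, -0.56, 0, -1],
    [0, 0, -0.56, 0, -1],
  ],
)

```text
time: 28.35
tool_pos: [0.5354, -0.1401, 0.0429]
tool_rot: [-3.141, 0.001, -3.107]
contact_force: [-0.2, -0.2, 0.9]
opening: 0.0212
grip_force: 10.0
```

Call:
jog_arm(
  plan=[
    [0, 0, -0.03, 0, -1],
    [0, 0, -0.05, 0, -1],
    [0, 0, -0.05, 0, -1],
  ],
)

```text
time: 28.65
tool_pos: [0.5349, -0.1401, 0.0383]
tool_rot: [-3.142, 0.0, -3.107]
contact_force: [-0.0, 0.1, -1.2]
opening: 0.0213
grip_force: 10.0
```

Call:
jog_arm(
  plan=[
    [0, 0, -0.02, 0, -1],
    [0, 0, -0.02, 0, -1],
    [0, 0, -0.02, 0, -1],
  ],
)

```text
time: 28.95
tool_pos: [0.5351, -0.1401, 0.0374]
tool_rot: [-3.141, 0.001, -3.107]
contact_force: [-1.2, 1.0, 5.2]
opening: 0.0215
grip_force: 10.0
```

Call:
jog_arm(
  plan=[
    [0, 0, 0, 0, -0.3],
    [0, 0, 0, 0, -0.3],
    [0, 0, 0, 0, -0.3],
    [0, 0, 0, 0, -0.3],
    [0, 0, 0.3, 0, -0.3],
    [0, 0, 0.6, 0, -0.3],
    [0, 0, 1, 0, -0.3],
    [0, 0, 1, 0, -0.3],
  ],
)

```text
time: 29.75
tool_pos: [0.5371, -0.1409, 0.1204]
tool_rot: [-3.138, 0.007, -3.107]
contact_force: [0.3, -0.5, -0.0]
opening: 0.0322
grip_force: 0.0
```

Call:
jog_arm(
  plan=[
    [0, 0.5, 0.5, 0, -0.3],
    [0, 1, 1, 0, -0.3],
    [0, 1, 1, 0, -0.3],
  ],
)

```text
time: 30.05
tool_pos: [0.536, -0.0577, 0.1995]
tool_rot: [-3.141, 0.005, -3.105]
contact_force: [0.1, -0.4, 0.3]
opening: 0.032
grip_force: 0.0
```

Call:
jog_arm(
  plan=[
    [0, 0.5, 0.5, 0, -0.3],
    [0, 1, 1, -0.1, -0.3],
    [0, 1, 1, -0.2, -0.3],
    [0, 1, 1, -0.3, -0.3],
    [0, 1, 1, -0.4, -0.3],
    [0, 1, 1, -0.5, -0.3],
    [0, 1, 1, -0.57, -0.3],
    [0, 1, 1, -0.57, -0.3],
    [0, 1, 1, -0.57, -0.3],
  ],
)

```text
time: 30.95
tool_pos: [0.5347, 0.0197, 0.2756]
tool_rot: [-3.141, -0.001, 2.285]
contact_force: [0.1, -0.7, 0.9]
opening: 0.032
grip_force: 0.0
```

Call:
jog_arm(
  plan=[
    [0, 0.5, 0.3, -0.1, -0.3],
    [0, 1, 0.5, -0.2, -0.3],
    [0, 1, 0.5, -0.3, -0.3],
    [0, 1, 0.5, -0.4, -0.3],
    [0, 1, 0.5, -0.5, -0.3],
    [0, 1, 0.5, -0.567, -0.3],
    [0, 1, 0.5, -0.567, -0.3],
    [0, 1, 0.5, -0.567, -0.3],
  ],
)

```text
time: 31.75
tool_pos: [0.5348, 0.0998, 0.3162]
tool_rot: [-3.141, 0.0, 1.396]
contact_force: [-0.8, -0.6, 0.6]
opening: 0.0319
grip_force: 0.0
```

```bash
python3 - <<'E'
from h import *
np.set_printoptions(precision=4,suppress=True)
s=readout.observe();print(s["time"],s["tool_pos"],s["tool_rot"],s["opening"])
G={};C={}
cam={'scene':None,'side':None}
for n in("scene","side","wrist"):
    im=cams.read_camera(n);C[n]=cams.calibration(n);cv2.imwrite(f"pics/{n}7.png",im)
    b=blobs(mask(im,'red'),{'scene':(240,130,345,215),'side':(400,150,500,210),'wrist':(100,0,560,300)}[n])
    for q in b[:2]:
        r=cv2.minAreaRect(q);print(n,np.round(r[0],1),np.round(r[1],1))
    if b:G[n]=cv2.minAreaRect(b[0])[0]
if 'scene' in G and 'side' in G: print(tri(C['scene'],G['scene'],C['side'],G['side']))
if 'wrist' in G and 'side' in G: print(tri(C['wrist'],G['wrist'],C['side'],G['side']))
E
```

```text
31.75 [0.5348 0.0998 0.3162] [-3.1413  0.0002  1.3962] 0.03190493674724108
scene [322. 132.] [ 4. 12.]
side [453.2 174.7] [ 7.1 44.9]
wrist [490.9  45.3] [27.3 95.5]
wrist [193.5 234.5] [7. 9.]
(array([0.6502, 0.2108, 0.2432]), np.float64(0.01009589102032368))
(array([0.6468, 0.2069, 0.2466]), np.float64(0.012818960607301467))
```

View pics/wrist7.png

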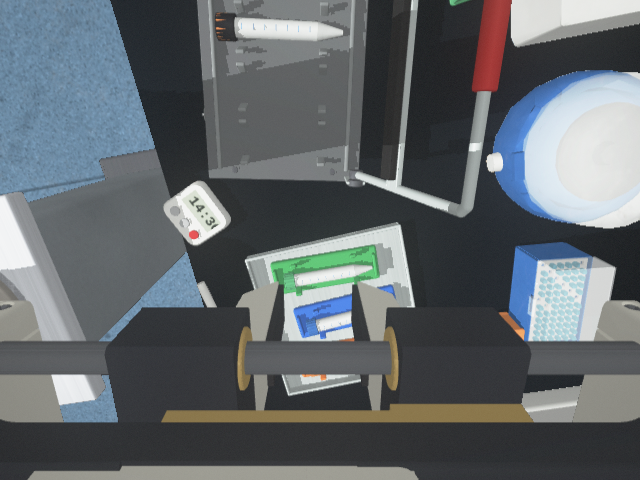

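The wrist view shows the black tube alone in its lane (280,28), and the red grip (490,45) on the open bail, cut by the top edge.

```bash
python3 - <<'E'
from h import *
c=cams.calibration("wrist");print(plane(c,[[485,89],[493,10]],.246))
E
```

```text
[[0.63913013 0.18131852 0.246     ]
 [0.64445827 0.21736249 0.246     ]]
```

Call:
jog_arm(
  plan=[
    [0.4, 0.4, 0.05, 0, -0.2],
    [0.69, 0.73, 0.05, 0, -0.2],
    [0.69, 0.73, 0.05, 0, -0.2],
  ],
)

```text
time: 32.2
tool_pos: [0.5917, 0.1609, 0.3191]
tool_rot: [-3.141, -0.001, 1.395]
contact_force: [-1.3, 0.9, -0.7]
opening: 0.0365
grip_force: 0.0
```

Call:
jog_arm(
  plan=[
    [0.4, 0.4, 0, 0, -0.2],
    [0.69, 0.73, 0, 0, -0.2],
    [0.69, 0.73, 0, 0, -0.2],
    [0.69, 0.73, 0, 0, -0.2],
    [0.69, 0.73, 0, 0, -0.2],
  ],
)

```text
time: 32.7
tool_pos: [0.6448, 0.2159, 0.3208]
tool_rot: [3.142, 0.0, 1.391]
contact_force: [-0.9, -0.5, -0.1]
opening: 0.0367
grip_force: 0.0
```

Call:
jog_arm(
  plan=[
    [0, 0, -0.3, 0, -0.2],
    [0, 0, -0.6, 0, -0.2],
    [0, 0, -0.9, 0, -0.2],
    [0, 0, -0.9, 0, -0.2],
    [0, 0, -0.9, 0, -0.2],
  ],
)

```text
time: 33.2
tool_pos: [0.6451, 0.216, 0.2498]
tool_rot: [3.141, -0.0, 1.39]
contact_force: [0.0, 0.5, 0.7]
opening: 0.0366
grip_force: 0.0
```

Call:
jog_arm(
  plan=[
    [0, 0, 0, 0, -1],
    [0, 0, 0, 0, -1],
    [0, 0, 0, 0, -1],
    [0, 0, 0, 0, -1],
    [0, 0, 0, 0, -1],
    [0, 0, 0, 0, -1],
  ],
  squeeze=20,
)

```text
time: 33.8
tool_pos: [0.6457, 0.2168, 0.2493]
tool_rot: [3.14, -0.001, 1.39]
contact_force: [1.1, 0.4, 3.5]
opening: 0.0122
grip_force: 20.0
```

Call:
jog_arm(
  plan=[
    [-0.18, 0.03, 0.05, 0, -1],
    [-0.37, 0.067, 0.087, 0, -1],
    [-0.37, 0.067, 0.087, 0, -1],
    [-0.56, 0.1, 0.1, 0, -1],
    [-0.745, 0.135, 0.1, 0, -1],
    [-0.745, 0.135, 0.1, 0, -1],
    [-0.935, 0.17, 0.076, 0, -1],
    [-0.935, 0.17, 0.076, 0, -1],
  ],
)

```text
time: 34.6
tool_pos: [0.5704, 0.2314, 0.255]
tool_rot: [3.141, -0.002, 1.391]
contact_force: [3.2, 5.1, 3.8]
opening: 0.0125
grip_force: 20.0
```

Call:
jog_arm(
  plan=[
    [-0.185, 0.033, -0.045, 0, -1],
    [-0.365, 0.066, -0.105, 0, -1],
    [-0.365, 0.066, -0.105, 0, -1],
    [-0.54, 0.097, -0.185, 0, -1],
    [-0.7, 0.127, -0.277, 0, -1],
    [-0.7, 0.127, -0.277, 0, -1],
    [-0.927, 0.168, -0.45, 0, -1],
    [-0.927, 0.168, -0.45, 0, -1],
  ],
)

```text
time: 35.4
tool_pos: [0.4953, 0.2454, 0.2168]
tool_rot: [-3.138, -0.002, 1.391]
contact_force: [0.9, 7.9, 0.4]
opening: 0.0127
grip_force: 19.9
```

Call:
jog_arm(
  plan=[
    [-0.2, 0.036, -0.206, 0, -1],
    [-0.2, 0.036, -0.206, 0, -1],
    [-0.32, 0.058, -0.36, 0, -1],
    [-0.41, 0.075, -0.524, 0, -1],
    [-0.41, 0.075, -0.524, 0, -1],
    [-0.53, 0.096, -0.786, 0, -1],
    [-0.53, 0.096, -0.786, 0, -1],
    [-0.585, 0.106, -0.97, 0, -1],
    [-0.585, 0.106, -0.97, 0, -1],
  ],
)

```text
time: 36.3
tool_pos: [0.4497, 0.2532, 0.1389]
tool_rot: [-3.139, -0.001, 1.39]
contact_force: [0.9, 7.9, -2.5]
opening: 0.0124
grip_force: 19.9
```

Call:
jog_arm(
  plan=[
    [-0.05, 0.009, -0.28, 0, -1],
    [-0.05, 0.009, -0.28, 0, -1],
    [-0.06, 0.011, -0.4, 0, -1],
    [-0.06, 0.011, -0.47, 0, -1],
    [-0.06, 0.011, -0.47, 0, -1],
    [-0.06, 0.011, -0.47, 0, -1],
  ],
)

```text
time: 36.9
tool_pos: [0.4454, 0.2536, 0.1025]
tool_rot: [-3.14, -0.0, 1.39]
contact_force: [1.4, 7.1, -2.0]
opening: 0.012
grip_force: 20.0
```

Shut. I'll release modestly (the back finger is close to the caps), lift, and check.

Call:
jog_arm(
  plan=[
    [0, 0, 0, 0, -0.2],
    [0, 0, 0, 0, -0.2],
    [0, 0, 0, 0, -0.2],
    [0, 0, 0, 0, -0.2],
    [0, 0, 0.3, 0, -0.2],
    [0, 0, 0.6, 0, -0.2],
    [0, 0, 1, 0, -0.2],
    [0, 0, 1, 0, -0.2],
  ],
)

```text
time: 37.7
tool_pos: [0.4467, 0.2538, 0.1873]
tool_rot: [3.135, -0.004, 1.391]
contact_force: [0.0, -0.2, 1.0]
opening: 0.0366
grip_force: 0.0
```

Call:
jog_arm(
  plan=[
    [0, -0.5, 0.5, 0, -0.2],
    [0, -0.5, 1, 0, -0.2],
    [0, -0.5, 1, 0, -0.2],
  ],
)

```text
time: 38.0
tool_pos: [0.447, 0.2128, 0.2683]
tool_rot: [3.133, -0.004, 1.389]
contact_force: [-0.4, 0.3, 0.1]
opening: 0.0369
grip_force: 0.0
```

Call:
jog_arm(
  plan=[
    [0, 0, 0.3, 0, -0.2],
    [0, 0, 0.6, 0, -0.2],
    [0, 0, 0.6, 0, -0.2],
    [0, 0, 0.6, 0, -0.2],
    [0, 0, 0.6, 0, -0.2],
  ],
)

```text
time: 38.5
tool_pos: [0.4441, 0.2131, 0.3098]
tool_rot: [-3.139, 0.001, 1.391]
contact_force: [-1.2, -0.6, -1.3]
opening: 0.0367
grip_force: 0.0
```

```bash
python3 - <<'E'
from h import *
G={};C={}
s=readout.observe();print(s["time"],s["tool_pos"],s["contact_force"])
for n,b in(("scene",(200,180,300,260)),("side",(330,160,470,220))):
    im=cams.read_camera(n);C[n]=cams.calibration(n);M=cv2.moments(blobs(mask(im,'red'),b)[0]);G[n]=[M['m10']/M['m00'],M['m01']/M['m00']]
print(tri(C['scene'],G['scene'],C['side'],G['side']))
w=cams.read_camera("wrist");cv2.imwrite("pics/end.png",np.vstack([w[:300],im[170:400,:]]))
E
```

```text
38.5 [0.44410606 0.21305099 0.30976654] [-1.19507752 -0.63501002 -1.29641834]
(array([0.44614587, 0.25563309, 0.10028011]), np.float64(0.0014391844292395164))
```

View pics/end.png

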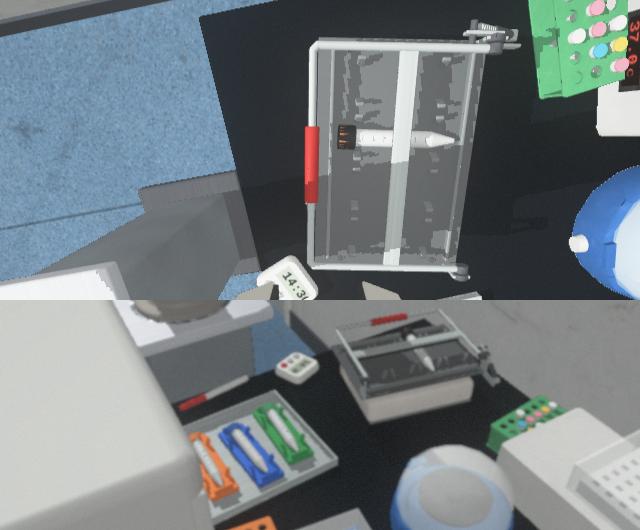

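The bail is shut with its grip back at z = 0.100, over the black tube in its lane (400,137). All three tubes lie in the rests of their own colours at (210,465), (250,452) and (284,430).

```bash
python3 -c "
from cell import ticket
print(ticket.hand_in())"
```

```text
the job is handed in; nothing more can be done
None
```

The orange, blue and green tubes lie in their matching rests, the bail is shut over the black tube in its lane, and the job was handed in at about 38.6 s of the 136 s allowed; the hand-in returned no verdict.

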